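# Clamp an injector holder on the feed stage

### The arm

A 6-joint arm with a two-finger parallel gripper is mounted at the origin on the work surface. World frame = base frame: x ahead of the robot, y to its left, z up, the work surface at z = 0. Lengths are in mm, angles in rad, forces in N, time in s.
With the tool pointing down it reaches from about 275 to 825 mm from the base axis. Payload 4.9 kg.
Tool frame: the origin (TCP) lies at the very end of the fingers, on their centre line; the grasp point (between the pads) lies 19 mm behind it; z points along the fingers, y is the line along which they close (so a half turn about z gives the same grasp; the last joint's range is limited). The gripper opens to 85 mm and grips with 20 to 120 N. Pads are 22 mm wide; open, the fingers measure 114 mm over their backs; the gripper's body (76 mm by 85 mm) begins 54 mm behind the grasp point. The pads swing forward as they close: fully open they stand 13 mm farther back than shut.
Start: joints at [1.004, 0.326, -0.193, 1.052, 0, 1.437], TCP at [230.675, 499.307, 231.281] pointing down, gripper open.
Joint ranges: [-2.65, 2.65], [-0.97, 1.79], [-1.3, 1.35], [-1.93, 2.1], [-1.47, 1.37], [-3.14, 3.14]. Speed limits (rad/s): [2.57, 2.57, 3.14, 3.14, 3.14, 3.14].

### API

Orientations are given as [roll, pitch, yaw] about the fixed x, y, z axes, in that order (R = Rz(yaw) Ry(pitch) Rx(roll)).
In Python, from bench import bot, solve_ik, imaging gives the robot as it stands. Calls block until the motion is done:
- bot.move_ptp(position, orientation): joint-space move of the TCP to a pose.
- bot.movel(position, rot=None, max_speed=150, threshold=None): straight line of the TCP; rot=None keeps the orientation; max_speed is the mean speed in mm/s. With threshold (N) it stops when the force on the tool has changed by that much, and returns True; else False.
- bot.move_j(angles): joint-space move.
- bot.grip(opening, effort=None): opening from 0.0 (shut) to 1.0 (fully open); effort is the grip in N (None keeps the last); returns when the fingers have stopped.
- bot.dwell(seconds).
- solve_ik(position, orientation): joint angles nearest the present ones, or None.
- bot.get_state(): the state.
- imaging.capture(name): name is "scene" or "top"; returns the picture (420x560x3 uint8, blue, green, red); there is no depth.
- imaging.camera_model(name): a dict with "K" (3x3 intrinsics, pixels), "position" and "rotation" of the camera in the world. Camera axes: x right, y up, looking along -z (the intrinsics and any distortion apply to the point x, -y, -z); pixel columns grow to the right and rows downward; lengths in mm; the calibration is good to about 2 mm. A picture is of the moment at which its call begins. camera_model takes no time and is no camera call.
A pose or a line that the arm cannot do raises bot.IKError and nothing moves.
- bot.sign_off(): hands the job in, once; it reports no verdict.
The state is a dict: "t": time; "qpos": joint angles; "joint_velocities": joint speeds; "effort": joint torques, N m; "tcp_pos": TCP position; "orientation": TCP orientation; "contact_force": force on the tool from outside, world axes, zero at the start; "wrist_torque": the same for the moment, N m; "opening": opening from 0.0 (shut) to 1.0 (fully open).
Only numpy, scipy, OpenCV 4.12 (cv2) and the standard library are available. Lean on these libraries where they do the work, as an engineer would, in place of code of your own. Each camera call takes 0.05 s, during which the arm holds its last target. There are 200 camera calls.

### The job

Take the bare steel holder with the red band from the green tray and stand it upright on the stage, in front of the V block. Then turn the black feed knob clockwise, following it as its carriage travels, until the orange jaw has pushed the holder home into the V and holds it snugly with about 12 newtons (a press over 25 N marks it). Let go, with the holder left clamped, and leave the other things alone.

Things in the scene. Friction and masses are not known exactly. Their poses are not given: they have to be found in the camera images.
- holder_mid (a point): The work: bare steel cylinder, 30 mm diameter, 75 mm tall plus a dark 16 mm stub 15 mm tall on top (90 mm in all), red band 56 to 70 mm above its foot, 0.2 to 0.42 kg. It stands upright in any of the green tray's three places. This point is on its axis, 45 mm above its foot; z up along the axis.
- tray: The green tray, fixed, 250 x 100 mm, floor 5 mm thick, rim 18 mm high. Origin under its centre at table height; its long side and its row of three cylinders, 77 mm apart, run along its x axis.
- stage_feed (a point): Point on the flat aluminium bed of the fixed stage, 20 mm above the table. Its y axis is the feed direction: the carriage with the knob and the jaw moves along +y towards the V block. The base is 130 mm across x, from y = -160 to +140 mm from here.
- seat (a point): Where the holder's axis stands when fully home in the V, at bed height (20 mm above the table); y along the feed. The V block is steel with a blue back, fixed, 26 mm tall above the bed, open towards -y. The bed before it is free: with the knob unturned the jaw's face is 28 to 47 mm from this point (13 mm or more beyond the holder's radius).
- feed_knob_grip (a point): On the feed knob's axis at the height to grip it, 87 mm above the table. The knob is a black bar 46 mm long (along this point's x), 14 mm wide, 32 mm tall (top 7 mm above this point, foot 25 mm below) on a 48 mm disc, a white mark on one end. It stands on the grey carriage (75 mm square, top at 50 mm) and shifts with it. Pushing it along the feed also helps to turn it.
- feed_knob (a joint): Turn of the feed knob in rad: 0 at the start, growing clockwise seen from above, at most 3.8. A rack shifts carriage, knob and jaw 12 mm along the feed per rad. Free, it turns against 0.16 Nm of friction (either way, also when the hand eases back); each newton of push on the holder (2 to 4 N to slide it, then the press) adds 0.012 Nm. Let go, friction holds the press; over 13 N slackens to 13.
- carriage: The grey carriage with all it carries: knob, brass ram, orange jaw. Origin under it, below the knob's axis. The jaw (36 mm across, top 47 mm above the table, sprung at 8 N/mm) has its face 117 mm ahead of the knob's axis along the feed, plus 0 to 11 mm by which the ram is set out, differently each time and not reported: contact must be felt.
- holder: The same holder, origin at the centre of its foot, z up.
- spare_brass_mid (a point): Bystander: brass cylinder of the same size in the tray, its centre.
- spare_dark_mid (a point): Bystander: dark cylinder with a yellow band, same size, in the tray, its centre.
- driver_grip (a point): Bystander: screwdriver lying on the table, at its handle.
- spanner_grip (a point): Bystander: spanner lying on the table, at its shank.
- ring_mid (a point): Bystander: dark ring gauge, 60 mm diameter, 20 mm tall, its centre.
- bottle_mid (a point): Bystander: yellow bottle, 50 mm diameter, 130 mm tall, its centre.
- cup_mid (a point): Bystander: blue bowl, 80 mm diameter, 50 mm tall, its centre.

How it is judged (in metres and radians):
On the way, in this order (a step that is already met when the one before it is completed fails the run):
1. the holder stands free on the stage bed in front of the V, the knob not yet turned (horizontal distance between holder_mid and seat below 0.03 m and z of holder_mid in the frame of seat between 0.04 and 0.049 m and angle between holder_mid's own z axis and vertical below 0.08 rad and contact force between the fingers and holder below 0.2 N and value of joint feed_knob below 0.2 rad), for 0.2 s.
2. the knob, held in the hand, has been turned and the carriage has travelled (value of joint feed_knob above 0.6 rad and distance between the grasp point and feed_knob_grip below 0.035 m), for 0.05 s.
At the end, for the whole second after the job is handed in: The holder stands upright (within 0.08 rad) on the bed, its axis within 4 mm of its seat in the V, at rest, and the jaw presses on it with at least 6 N with nobody holding the knob (horizontal distance between holder_mid and seat below 0.004 m and z of holder_mid in the frame of seat between 0.04 and 0.049 m and angle between holder_mid's own z axis and vertical below 0.08 rad and contact force between carriage and holder above 6 N and linear speed of holder below 0.01 m/s); the robot touches nothing.
It fails at once if the jaw presses the holder with more than 25 N (contact force between carriage and holder above 25 N).
It fails at once if a spare cylinder is moved more than 20 mm, or another bystander more than 30 mm (distance of any of spare_brass_mid, spare_dark_mid from where it was at the start of the episode above 0.02 m or distance of any of driver_grip, spanner_grip, ring_mid, bottle_mid, cup_mid from where it was at the start of the episode above 0.03 m).
It also fails if it takes over 64 s, if anything falls off the work surface, if the arm or the gripper's body presses on something with over 40 N, if the wrist force passes 120 N, or if a joint passes its speed limit or range.

## Working session

There is one attempt and no reset: what is moved stays moved. The work goes in short steps, each a Python script; the robot and the scene stay as the last script left them, time stands still between calls to the robot, and variables do not carry over. Pictures are saved under pics/ and viewed, on a budget of 10 in all, crops included, one or two more only if the job needs it, and the job is handed in when it is done.

```bash
ls; mkdir -p pics; python3 - <<'E'
from bench import bot, imaging
import cv2
for n in("scene","top"):
    cv2.imwrite(f"pics/{n}0.png",imaging.capture(n)); print(n,imaging.camera_model(n))
print(bot.get_state())
E
```

```text
pics
scene {'K': array([[411.06324468,   0.        , 276.74125405],
       [  0.        , 411.06324468, 206.22129321],
       [  0.        ,   0.        ,   1.        ]]), 'position': array([ 942.0244766 , -473.75781339,  780.17924278]), 'rotation': array([ 0.68319828, -0.0180065 ,  0.63848929])}
top {'K': array([[430.05002776,   0.        , 283.25877887],
       [  0.        , 430.05002776, 210.04583892],
       [  0.        ,   0.        ,   1.        ]]), 'position': array([4.35952551e+02, 6.46866094e-01, 1.13242490e+03]), 'rotation': array([ 0.16433657, -0.02979108, -1.5794085 ])}
{'t': 0.1, 'qpos': array([ 1.00378232e+00,  3.26882359e-01, -1.93472498e-01,  1.05200635e+00,
        1.46156078e-05,  1.43658362e+00]), 'joint_velocities': array([-0.00043147, -0.00059519,  0.00244202, -0.00072753,  0.00025943,
        0.00076796]), 'effort': array([ 5.23349718e-04, -4.44239724e+01,  2.63037872e+01,  7.85095326e-03,
       -8.00825228e-05, -1.14276281e-05]), 'tcp_pos': array([230.38990187, 498.85020137, 230.57760434]), 'orientation': array([-3.14004380e+00, -2.23881342e-04,  2.70879118e+00]), 'contact_force': array([0.41886568, 0.11882228, 0.54878426]), 'wrist_torque': array([-0.02101512, -0.07479711,  0.01455765]), 'opening': 1.000497658848585}
```

View pics/top0.png

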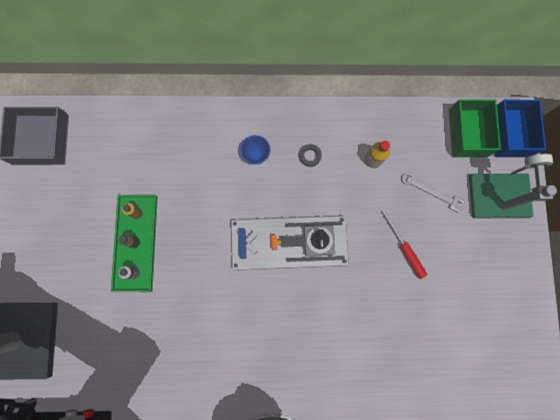

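View pics/scene0.png

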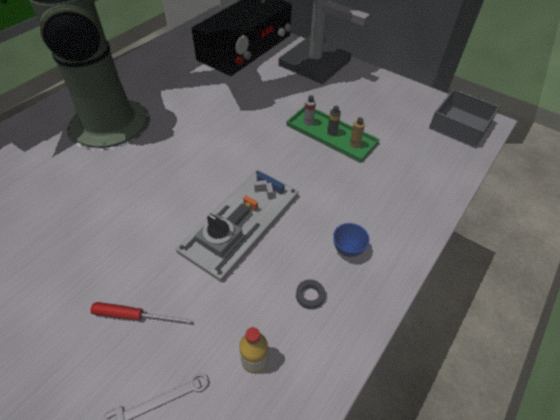

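The top view shows, with world +y to the left and +x up: the stage around (290,243) with the knob at (320,239), orange jaw (275,242) and blue V back (242,243). The green tray is around (135,243), and the red-banded holder is in its nearest place, stub at about (125,272). The scene view agrees, with the red band near (310,112).

```bash
cat > h.py <<'E'
import numpy as np, cv2
from scipy.spatial.transform import Rotation as R
from bench import bot, solve_ik, imaging
M={n:imaging.camera_model(n) for n in("scene","top")}
def ray(n,uv):
    m=M[n]; uv=np.atleast_2d(uv).astype(float); K=m["K"]
    d=np.c_[(uv[:,0]-K[0,2])/K[0,0],-(uv[:,1]-K[1,2])/K[1,1],-np.ones(len(uv))]
    return m["position"],R.from_euler("xyz",m["rotation"]).apply(d)
def onz(n,uv,z):
    c,d=ray(n,uv); return c+d*((z-c[2])/d[:,2])[:,None]
def tri(a,b):
    (c1,d1),(c2,d2)=ray("scene",a),ray("top",b); d1,d2=d1[0],d2[0]
    s=np.linalg.lstsq(np.c_[d1,-d2],c2-c1,rcond=None)[0]
    p,q=c1+s[0]*d1,c2+s[1]*d2; return (p+q)/2,np.linalg.norm(p-q)
def mask(im,lo,hi,box=None):
    m=cv2.inRange(cv2.cvtColor(im,cv2.COLOR_BGR2HSV),lo,hi)
    if box: k=np.zeros_like(m); x0,y0,x1,y1=box; k[y0:y1,x0:x1]=255; m&=k
    return m
def cen(m):
    M=cv2.moments(m,True); return np.array([M["m10"],M["m01"]])/max(M["m00"],1),M["m00"]
E
python3 - <<'E'
from h import *
s=cv2.imread("pics/scene0.png");t=cv2.imread("pics/top0.png")
for nm,lo,hi,bs,bt in[("blue",(105,120,40),(125,255,255),(240,160,300,200),(230,215,260,265)),
 ("orange",(5,150,120),(18,255,255),(235,190,265,212),(265,230,285,255))]:
    a,b=cen(mask(s,lo,hi,bs)),cen(mask(t,lo,hi,bt)); print(nm,a,b,tri(a[0],b[0]))
    c=max(cv2.findContours(mask(t,lo,hi,bt),0,1)[0],key=cv2.contourArea)
    print(cv2.minAreaRect(onz("top",c[:,0],46)[:,:2].astype(np.float32)))
c=max(cv2.findContours(mask(t,(50,120,40),(70,255,255),(100,185,170,300)),0,1)[0],key=cv2.contourArea)
print("tray",cv2.minAreaRect(onz("top",c[:,0],16)[:,:2].astype(np.float32)))
A=cv2.resize(t[208:278,222:355],None,fx=6,fy=6,interpolation=2)[:, :798]
B=cv2.resize(s[90:162,280:385],None,fx=2.5,fy=2.5,interpolation=2)
C=cv2.resize(t[190:295,108:162],None,fx=1.7,fy=1.7,interpolation=2)
D=cv2.resize(s[165:275,175:305],None,fx=1.6,fy=1.6,interpolation=2)
o=np.zeros((600,800,3),np.uint8);o[:420,:798]=A
for im,x in((B,0),(C,280),(D,400)): o[420:420+min(180,im.shape[0]),x:x+im.shape[1]]=im[:180]
cv2.imwrite("pics/c1.png",o)
E
```

```text
blue (array([269.44444444, 179.43055556]), 72.0) (array([242.02083333, 243.09027778]), 144.0) (array([531.81491311,  71.50790293,  45.04794721]), np.float64(0.20266579878462762))
((532.2260131835938, 70.34326934814453), (70.84398651123047, 12.52023983001709), 0.4469911754131317)
orange (array([250. , 200.5]), 50.0) (array([273.75, 241.5 ]), 60.0) (array([535.55232088,  -8.54413868,  43.75957374]), np.float64(0.011096361035326728))
((535.3885498046875, -9.159258842468262), (10.126004219055176, 32.94501495361328), 89.75188446044922)
tray ((540.0006103515625, 352.07049560546875), (99.71053314208984, 245.63693237304688), 89.16850280761719)
```

View pics/c1.png

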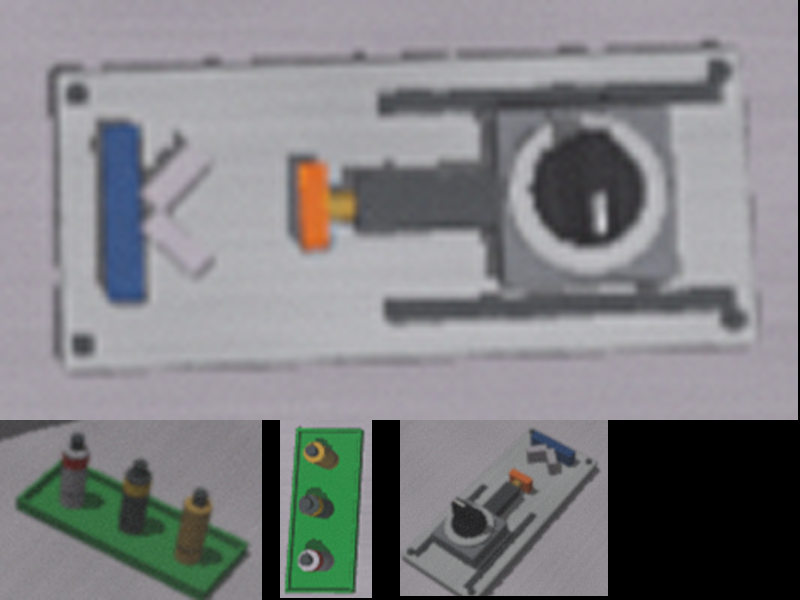

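Enlarged view: the V opens right (crop apex around (165,212)) and the jaw face is near x=297. The knob disc is centred near (588,190), its white mark runs from (595,192) to (602,232), and the base corners are at (52,68), (62,368), (742,48) and (755,340). The holder is in the tray place nearest the robot.

```bash
python3 - <<'E'
from h import *
np.set_printoptions(precision=1,suppress=True)
s=cv2.imread("pics/scene0.png");t=cv2.imread("pics/top0.png")
f=lambda x,y:np.array([x,y])/6+[222,208]-0.4
cr=onz("top",[f(52,68),f(62,368),f(742,48),f(755,340)],20)[:,:2]; print("base",cr,"mid",cr.mean(0))
d=(cr[:2].mean(0)-cr[2:].mean(0)); print("feed angle deg",np.degrees(np.arctan2(d[1],d[0])),np.linalg.norm(d))
print("V apex,tips z46",onz("top",[f(168,212),f(210,155),f(212,270)],46))
print("jaw face edge",onz("top",[f(299,160),f(304,250)],47))
dk=(0,0,0),(180,255,75)
m=mask(t,*dk,(308,226,332,252)); c=max(cv2.findContours(m,0,1)[0],key=cv2.contourArea)
print("disc",cv2.minEnclosingCircle(onz("top",c[:,0],62)[:,:2].astype(np.float32)))
mk=mask(t,(0,0,120),(180,70,255),(318,238,326,248)); print(cen(mk))
print("mark",onz("top",[f(596,192),f(602,232)],94))
ra=cv2.bitwise_or(mask(s,(0,110,50),(8,255,255),(295,95,325,130)),mask(s,(172,110,50),(180,255,255),(295,95,325,130)))
rb=cv2.bitwise_or(mask(t,(0,110,50),(8,255,255),(115,262,140,285)),mask(t,(172,110,50),(180,255,255),(115,262,140,285)))
a,b=cen(ra),cen(rb);print(a,b)
p=tri(a[0],b[0]) if a[1]*b[1] else 0;print("band",p)
print("band scene on z68",onz("scene",a[0],68))
w=mask(t,(0,0,0),(180,255,80),(118,264,131,278));
print("stub top",cen(w),onz("top",cen(w)[0],95), onz("top",(124.5,272),95))
cv2.imwrite("pics/c2.png",np.vstack([cv2.resize(t[255:290,110:150],(685,300)*1 and (680,300),interpolation=2)[:, :],cv2.resize(s[195:250,190:290],(680,300),interpolation=2)]))
E
```

```text
base [[ 597.3  104.2]
 [ 468.1   98.5]
 [ 604.8 -197.1]
 [ 477.8 -198.6]] mid [537.  -48.2]
feed angle deg 91.64539644509239 299.2707331506915
V apex,tips z46 [[532.1  52.4  46. ]
 [556.1  34.8  46. ]
 [507.6  33.9  46. ]]
jaw face edge [[553.6  -2.7  47. ]
 [515.7  -4.7  47. ]]
disc ((539.895263671875, -122.56832885742188), 23.321550369262695)
(array([321.6, 243. ]), 12.0)
mark [[ 534.9 -122.6   94. ]
 [ 518.7 -124.7   94. ]]
(array([309.4, 107.1]), 25.0) (array([131.3, 272.7]), 10.0)
band (array([462.4, 341. ,  65. ]), np.float64(7.364403059022304))
band scene on z68 [[466.7 340.7  68. ]]
stub top (array([125.6, 270.7]), 18.0) [[463.9 342.6  95. ]] [[460.7 344.9  95. ]]
```

View pics/c2.png

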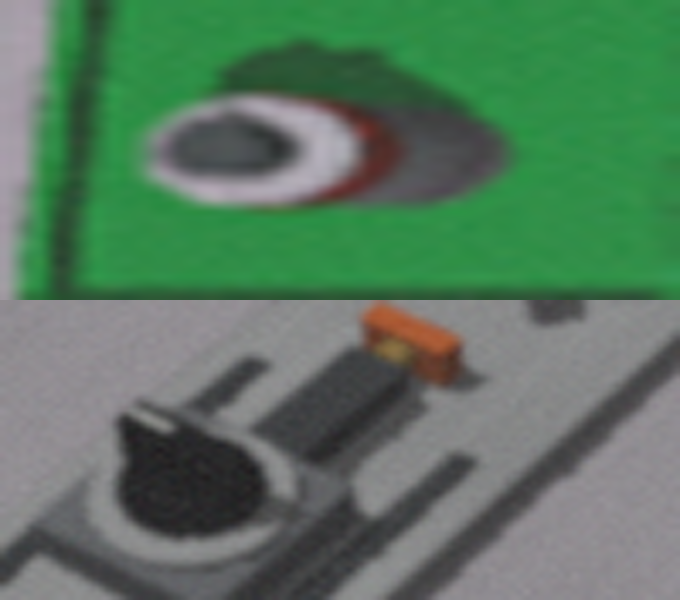

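The top crop shows the holder's plateau centred at crop (250,150), which is pixel (124.7,272.5), with its stub and red band. The scene crop shows the knob bar with the white mark at its near-robot end. Now the pick.

```bash
python3 - <<'E'
from h import *
np.set_printoptions(precision=2,suppress=True)
p=onz("top",[124.3,272.1],80)[0]; print(p, onz("top",[123.2,271.6],95)[0])
g=lambda x,y:np.array([x/6.8+190,y/5.4545+195])-.4
print("mark scene",onz("scene",[g(132,112),g(172,129)],94))
x,y=p[0],p[1]
D=[np.pi,0,np.pi]
bot.move_ptp([x,y,150],D)
print(bot.get_state()["t"],bot.get_state()["qpos"])
print(bot.movel([x,y,40],max_speed=80,threshold=12))
print(bot.get_state()["tcp_pos"])
bot.grip(0.2,40)
st=bot.get_state();print(st["t"],st["opening"],st["contact_force"],st["tcp_pos"])
bot.movel([x,y,60],max_speed=60); st=bot.get_state();print(st["opening"],st["contact_force"])
bot.movel([x,y,190])
t=imaging.capture("top");s=imaging.capture("scene")
cv2.imwrite("pics/g1.png",np.hstack([cv2.resize(s[60:200,240:400],(480,420)),cv2.resize(t[180:320,90:190],(300,420))]))
E
```

```text
[460.87 350.37  80.  ] [461.71 348.02  95.  ]
mark scene [[ 520.07 -124.04   94.  ]
 [ 535.44 -122.7    94.  ]]
1.2 [ 0.52  0.44 -0.24  0.89  0.    0.52]
False
[461.28 350.61  40.56]
3.275 0.34582973767015024 [-0.21  0.58  1.53] [460.99 350.49  40.24]
0.3380416294799228 [ 0.77 -0.78 -3.73]
```

View pics/g1.png

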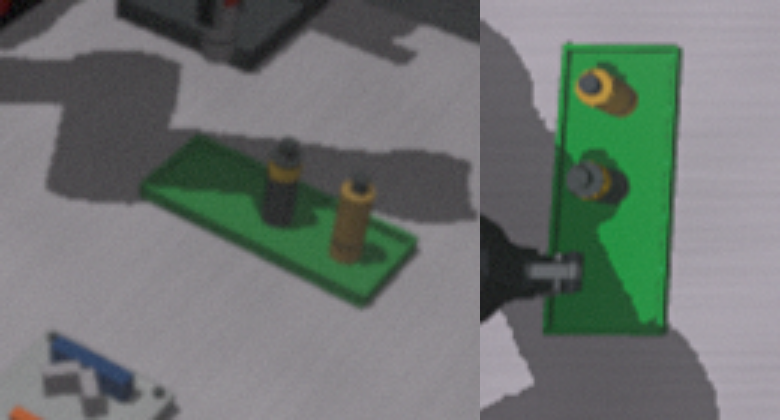

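The holder hangs in the gripper, out of the tray (scene crop top, around (220,30)), and both spares stand undisturbed. Next, place it.

```bash
python3 - <<'E'
from h import *
np.set_printoptions(precision=2,suppress=True)
x,y=534.8,23.5
D=[np.pi,0,np.pi/2]
bot.move_ptp([x,y,170],D)
bot.movel([x,y,62],max_speed=90)
print(bot.get_state()["tcp_pos"],bot.get_state()["contact_force"])
print(bot.movel([x,y,51],max_speed=12,threshold=4))
st=bot.get_state();print(st["t"],st["tcp_pos"],st["contact_force"])
cv2.imwrite("pics/x.png",imaging.capture("scene"))
bot.movel([x,y,st["tcp_pos"][2]+0.6],max_speed=12)
bot.grip(0.75)
bot.dwell(.2)
bot.movel([x,y,190],max_speed=150)
print(bot.get_state()["t"])
bot.move_ptp([535,-280,200],[np.pi,0,np.pi])
t=imaging.capture("top");s=imaging.capture("scene")
cv2.imwrite("pics/p1s.png",s);cv2.imwrite("pics/p1t.png",t)
cv2.imwrite("pics/p1.png",np.vstack([cv2.resize(s[145:235,200:310],(440,360))[:, :],np.zeros((1,440,3),np.uint8)]) if 0 else np.hstack([cv2.resize(s[140:280,175:305],(390,420)),cv2.resize(t[205:280,222:287],(364,420))]))
E
```

```text
[535.36  23.47  62.59] [ 0.35 -0.7  -2.44]
True
8.1083 [534.83  23.5   55.17] [0.18 0.38 4.05]
10.1417
```

View pics/p1.png

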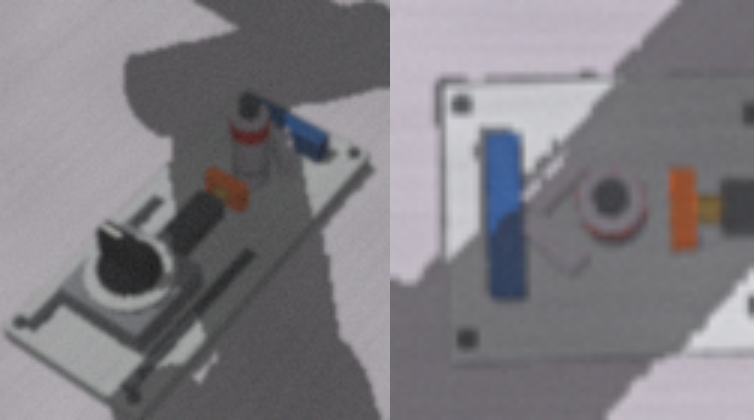

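The holder stands upright on the bed, between jaw and V with gaps on both sides. On to the knob.

```bash
cat > k.py <<'E'
from h import *
np.set_printoptions(precision=2,suppress=True)
A=np.array([540.,-122.6]); U=np.array([-.0288,.9996]); Y0=np.pi+.087; Z=69
def pose(th): return [*(A+U*12*th),Z],[np.pi,0,Y0-th]
def rd(tare,n=4):
    v=[]
    for _ in range(n):
        bot.dwell(.02); s=bot.get_state(); v.append(np.r_[s["contact_force"],s["wrist_torque"]])
    return np.mean(v,0)-tare
def est(f): return (f[5]-.16)/.012-f[1]
E
python3 - <<'E'
from k import *
bot.grip(0.6)
p,o=pose(0)
bot.move_ptp([p[0],p[1],150],o)
print(bot.movel(p,max_speed=60,threshold=10),bot.get_state()["tcp_pos"])
tare=rd(0,8); np.save("tare.npy",tare); print(tare)
bot.grip(0.0,50); s=bot.get_state(); print(s["t"],s["opening"],rd(tare))
th=0
while th<0.6:
    th+=.1; p,o=pose(th); bot.movel(p,rot=o,max_speed=6); f=rd(tare); s=bot.get_state()
    print(round(th,2),f[[0,1,2,5]],est(f).round(1),s["t"],s["tcp_pos"],s["opening"])
    if est(f)>12: break
E
```

```text
False [ 540.32 -122.73   69.4 ]
[ 0.05  0.06  0.35 -0.01 -0.   -0.  ]
15.0917 0.15440676461045563 [-0.68 -1.34  2.11 -0.32  0.2  -0.1 ]
0.1 [-0.81 -4.1   2.2  -0.2 ] -26.2 15.575 [ 540.27 -122.03   69.22] 0.14910492951668727
0.2 [-0.41 -5.28  2.37 -0.21] -25.9 15.9917 [ 540.25 -120.96   69.24] 0.1556299321339196
0.3 [-0.35 -5.53  2.31 -0.2 ] -24.1 16.4083 [ 540.18 -119.85   69.25] 0.15525978515870317
0.4 [-0.66 -5.32  2.42 -0.22] -26.3 16.825 [ 540.12 -118.77   69.24] 0.15290252667246654
0.5 [-0.73 -5.77  2.57 -0.22] -26.1 17.2417 [ 540.04 -117.71   69.24] 0.15126073307910226
0.6 [-0.84 -6.59  2.05 -0.25] -27.7 17.6583 [ 539.94 -116.62   69.25] 0.14885363343681637
```

The torque sign is opposite to what I assumed, so I'll check by eye that the knob is following.

```bash
python3 - <<'E'
from k import *
s=bot.get_state();print(s["orientation"],s["qpos"],s["contact_force"],s["wrist_torque"],s["t"])
t=imaging.capture("top");s=imaging.capture("scene")
cv2.imwrite("pics/k1t.png",t);cv2.imwrite("pics/k1s.png",s)
b=mask(t,(5,150,70),(18,255,255),(255,230,290,255));print(cen(b),onz("top",cen(b)[0],46))
cv2.imwrite("pics/k1.png",np.hstack([cv2.resize(s[140:280,175:305],(390,420),interpolation=2),cv2.resize(t[205:280,242:342],(400,300),interpolation=2).__class__(0) if 0 else cv2.copyMakeBorder(cv2.resize(t[205:280,242:342],(400,300),interpolation=2),0,120,0,0,0)]))
E
```

```text
[-3.14  0.    2.63] [-0.35  0.49 -0.4   0.68 -0.    0.17] [-1.26 -5.76  2.33] [-1.3   0.16 -0.26] 17.6583
(array([271.37, 241.44]), 62.0) [[535.55  -2.51  46.  ]]
```

View pics/k1.png

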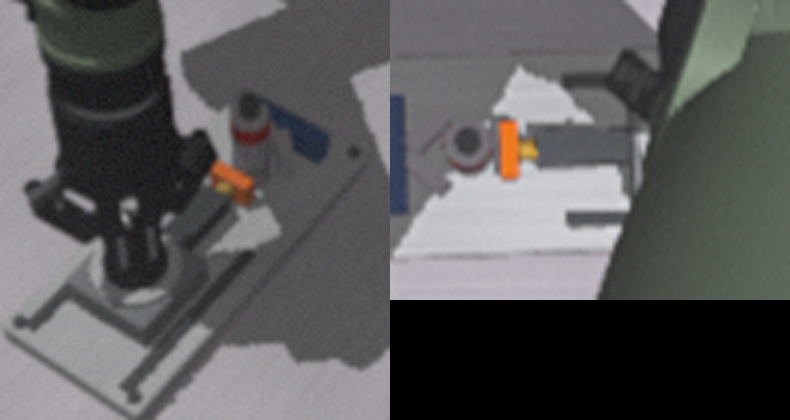

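The knob follows: the jaw moved about 6.3 mm and is at the holder. Readings relative to free running (|Tz| 0.21 Nm, Fy -5.4 N) will give the press. I continue in small steps.

```bash
cat >> k.py <<'E'
def rel(f): return (-f[5]-.21)/.012-f[1]-5.4
E
python3 - <<'E'
from k import *
tare=np.load("tare.npy"); th=.6; h=[]
while th<2.0:
    th+=.05; p,o=pose(th); bot.movel(p,rot=o,max_speed=5); f=rd(tare); s=bot.get_state()
    print(round(th,2),f[[0,1,2,5]],rel(f).round(1),round(s["t"],2),s["tcp_pos"],round(s["orientation"][2],3),s["opening"].round(3))
    if rel(f)>9: break
E
```

```text
Traceback (most recent call last):
AttributeError: 'float' object has no attribute 'round'
```

```bash
cat > go.py <<'E'
from k import *
def go(th,end,step,lim):
    tare=np.load("tare.npy")
    while th<end-1e-6:
        th+=step; p,o=pose(th); bot.movel(p,rot=o,max_speed=5); f=rd(tare); s=bot.get_state()
        print(round(th,2),f[[0,1,2,5]],"N %.1f t %.2f y %.2f yaw %.3f op %.3f"%(rel(f),s["t"],s["tcp_pos"][1],s["orientation"][2],s["opening"]),flush=True)
        if rel(f)>lim: break
    return th
E
python3 -c "
from go import *
go(.65,2.0,.05,9)"
```

```text
0.7 [-1.25 -6.5   2.38 -0.21] N 1.4 t 18.43 y -115.52 yaw 2.529 op 0.151
0.75 [-0.81 -7.26  2.75 -0.17] N -1.6 t 18.76 y -114.97 yaw 2.479 op 0.150
0.8 [-1.69 -7.15  2.29 -0.21] N 1.3 t 19.09 y -114.44 yaw 2.429 op 0.152
0.85 [-1.04 -7.35  2.99 -0.21] N 2.3 t 19.43 y -113.88 yaw 2.379 op 0.151
0.9 [-1.18 -7.09  2.53 -0.21] N 2.1 t 19.76 y -113.31 yaw 2.329 op 0.149
0.95 [-1.73 -7.95  2.75 -0.21] N 2.5 t 20.09 y -112.76 yaw 2.279 op 0.156
1.0 [-2.24 -7.92  3.42 -0.18] N 0.1 t 20.43 y -112.20 yaw 2.229 op 0.149
1.05 [-1.46 -7.77  3.63 -0.2 ] N 1.2 t 20.76 y -111.63 yaw 2.179 op 0.153
1.1 [-1.9  -7.82  2.96 -0.16] N -1.6 t 21.09 y -111.07 yaw 2.129 op 0.155
1.15 [-2.41 -8.    3.28 -0.17] N -0.9 t 21.43 y -110.52 yaw 2.079 op 0.151
1.2 [-2.24 -7.53  3.69 -0.2 ] N 1.3 t 21.76 y -109.94 yaw 2.029 op 0.149
1.25 [-2.55 -8.15  4.1  -0.21] N 2.5 t 22.09 y -109.38 yaw 1.979 op 0.154
1.3 [-2.96 -8.11  3.81 -0.2 ] N 2.2 t 22.43 y -108.77 yaw 1.929 op 0.158
1.35 [-2.95 -7.91  3.92 -0.2 ] N 1.7 t 22.76 y -108.19 yaw 1.879 op 0.156
1.4 [-2.62 -8.22  4.13 -0.16] N -1.2 t 23.09 y -107.60 yaw 1.829 op 
[... 193 characters left out ...]
24.09 y -105.84 yaw 1.679 op 0.150
1.6 [-3.79 -8.8   5.01 -0.21] N 3.2 t 24.43 y -105.23 yaw 1.629 op 0.152
1.65 [-3.58 -8.59  4.59 -0.19] N 1.4 t 24.76 y -104.66 yaw 1.579 op 0.152
1.7 [-3.83 -8.45  4.88 -0.2 ] N 2.3 t 25.09 y -104.04 yaw 1.529 op 0.153
1.75 [-4.33 -8.06  5.78 -0.19] N 1.2 t 25.43 y -103.42 yaw 1.479 op 0.153
1.8 [-4.52 -7.97  5.56 -0.2 ] N 1.7 t 25.76 y -102.85 yaw 1.429 op 0.152
1.85 [-4.8  -8.46  4.99 -0.14] N -2.5 t 26.09 y -102.23 yaw 1.379 op 0.152
1.9 [-4.83 -8.37  5.38 -0.11] N -5.2 t 26.43 y -101.64 yaw 1.329 op 0.153
1.95 [-5.06 -8.87  5.7  -0.05] N -9.6 t 26.76 y -101.04 yaw 1.279 op 0.153
2.0 [-4.81 -8.95  6.23 -0.02] N -12.1 t 27.09 y -100.46 yaw 1.229 op 0.153
```

The onset at about 1.82 rad shows that Mz carries a constant offset. It has since risen by about 0.18 Nm, so the press rose roughly 15 N, which agrees with 0.18 rad x 12 mm x 8 N/mm = 17 N. That is below 25 N, and it will slacken to 13 N on release. Release and inspect.

```bash
python3 - <<'E'
from k import *
p,o=pose(2.0)
bot.grip(0.6); bot.dwell(.2)
s=bot.get_state();print(s["opening"],s["contact_force"],s["wrist_torque"],s["t"])
bot.movel([p[0],p[1],160],max_speed=80)
bot.move_ptp([500,-330,220],[np.pi,0,np.pi])
t=imaging.capture("top");s=imaging.capture("scene")
cv2.imwrite("pics/f_t.png",t);cv2.imwrite("pics/f_s.png",s)
b=mask(t,(5,150,70),(18,255,255),(240,230,290,255));print(cen(b),onz("top",cen(b)[0],46))
cv2.imwrite("pics/f.png",np.hstack([cv2.resize(s[140:280,175:305],(390,420),interpolation=2),cv2.resize(t[205:285,222:300],(409,420),interpolation=2)]))
print(bot.get_state()["t"])
E
```

```text
0.5998884872849112 [ 0.49 -0.36  0.23] [ 0.01  0.05 -0.03] 27.7417
(array([265.54, 241.79]), 57.0) [[534.74  12.22  46.  ]]
31.1083
```

View pics/f.png

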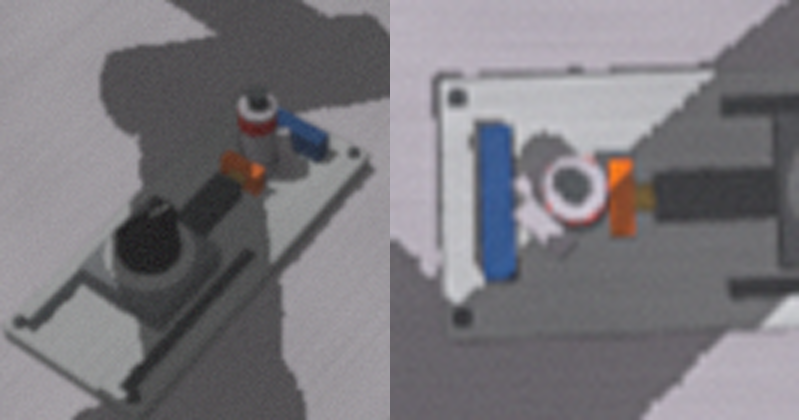

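Jaw travel is 21 mm (about 1.75 rad). The holder stands upright at crop (575,187) between V and jaw. A quick numeric seat check before handing in.

```bash
python3 - <<'E'
from h import *
for n,uv in(("top",(222+185/5.243-.4,205+187/5.25-.4)),):
    print(onz(n,uv,95))
t=cv2.imread("pics/f_t.png"); o=cv2.resize(t[225:260,236:276],(800,700),interpolation=2)[:600]
cv2.imwrite("pics/f2.png",o)
t0=cv2.imread("pics/top0.png")
for nm,i in (("before",t0),("after",t)):
    m=mask(i,(105,120,20),(125,255,255),(230,215,262,265)); print(nm,cen(m),onz("top",cen(m)[0],46))
E
```

```text
[[534.20427173  32.57593757  95.        ]]
before (array([242.02083333, 243.09027778]), 144.0) [[531.8047162   71.51610981  46.        ]]
after (array([242.04635762, 243.33112583]), 151.0) [[531.19627183  71.44760856  46.        ]]
```

View pics/f2.png

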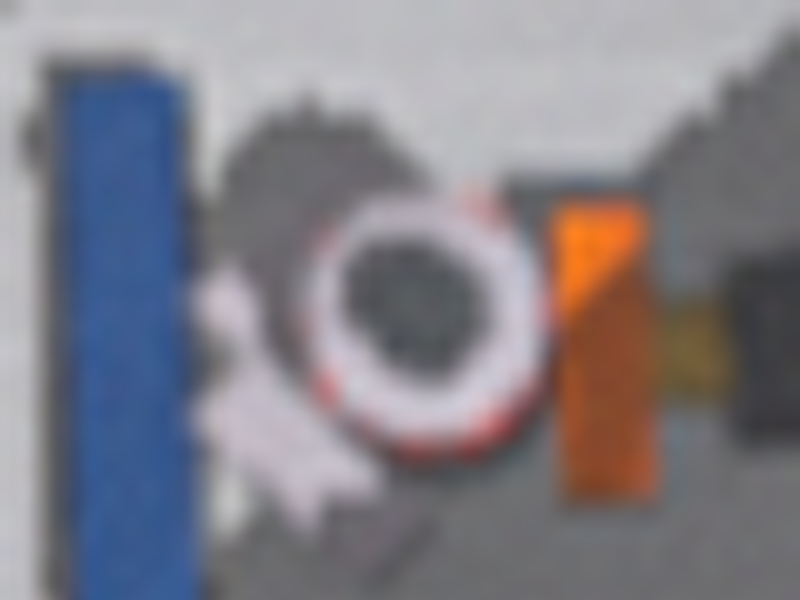

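The holder's axis measures (534.2, 32.6). The jaw's line of travel gives x = 534.1 there, and the V apex less 21 mm gives y of about 31, so the holder is home within measuring accuracy. Handing in.

```bash
python3 -c "
from h import *
bot.sign_off(); s=bot.get_state(); print(s['t'],s['contact_force'])"
```

```text
the job is handed in; nothing more can be done
the job is handed in; nothing more can be done
```

I stood the red-banded holder upright on the stage and turned the knob clockwise, following the carriage, until the jaw pressed the holder into the V. Then I let go, backed the arm away and handed the job in at about 31 s of the 64 s allowed. I viewed 9 pictures. No verdict is reported.

- **Position:** in the last images the holder stands upright against the jaw, its axis at about (534.2, 32.6). The jaw's line of travel gives x = 534.1 there, and the V apex gives a seat y of about 31. The V arm tips gave a centre x of about 532, 2 mm off, which is within the calibration.
- **Press:** I never measured this directly. The wrist torque about z had an unexplained constant offset, and at first I read its sign the wrong way round. My press limit could therefore not trip, and the turn ran to its set end of 2.0 rad by hand.
- **Press estimate:** from the rise in torque and the jaw's 8 N/mm spring, the press reached about 15–19 N. That is under 25 N, and it should have slackened to about 13 N on release.
- **Knob travel:** the jaw moved about 21 mm, or 1.75 rad at the knob. The 0.25 rad difference from the hand's turn I put down to slack and give in the grip.
- **Bystanders:** both spares were undisturbed after the pick, and I worked near none of the other things. I did not measure their positions at the end.

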